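# Set the bench speed controller and start it

### The job

With a fingertip, push the pointer of the selector on the grey speed controller round clockwise, click by click, to the sixth mark of its scale (count from the shortest mark, which is the first), without going past it. Then press the round start button right down and let go. Push gently and never grip the selector, do not shift or lift the controller, press the button only when the selector stands on the sixth mark, and leave the other things on the bench alone.

Things in the scene. Friction and masses are not known exactly. Their poses are not given: they have to be found in the camera images.
- controller: Grey sheet-metal control box, 170 (x) x 250 (y) x 60 mm high, standing loose on rubber feet on the bench, 2 to 3 kg. Origin: centre of its underside; z up; its front with the vent slots faces its own -x. On its flat top are the selector (to +y) and the start button (to -y), 123 mm apart.
- selector_axis (a point): Where the selector's turning axis meets the dial plate: [0, 45, 62] mm in the controller's frame, axes as the controller's. The plate is a flat dark disc 140 mm across, 2 mm above the box; its eight white marks are flat, begin 54 mm from the axis and grow clockwise from 5 to 13 mm long.
- selector_tip (a point): Outer end of the selector's lever, 50 mm from the axis, 21 mm above the dial plate. The selector is black plastic: skirt 52 mm across, 5 mm high; hub 32 mm across, 32 mm high; one straight lever 11 mm wide from the hub to 50 mm from the axis, 10 to 32 mm above the dial plate, with a white line on top. The lever points at the chosen mark.
- selector (a joint): Selector angle in rad, growing clockwise from above. Detents every 0.5236 (30 degrees): 0 = first (shortest) mark, 2.618 = sixth, 3.665 = eighth (longest). At 0 the lever points along [-0.259, 0.966] in the controller's x, y. Starts on one of marks 1 to 4. At 40 mm from the axis a click takes about 2 to 3 N; past half way the selector snaps on into the next detent and stays.
- start_top (a point): Centre of the top of the start button, a black round push button 28 mm across in a dark collar 44 mm across; at [0, -78, 83] mm in the frame of the controller, 11 mm above the collar; presses straight down.
- start (a joint): Travel of the start button in m: 0 is up, 0.007 fully down, which takes about 4 N; springs back when let go.
- beeswax: Bystander: brown round cake of wax, 62 mm across, 22 mm high; origin at the centre of its underside.
- thread_green: Bystander: wooden spool of green thread, 46 mm across, 55 mm high; origin at the centre of its underside.
- button_tin: Bystander: red round tin with a lid, 72 mm across, 44 mm high; origin at the centre of its underside.

How it is judged:
By the outcome, as a careful person would: the job done as asked, in the order asked, and still so for the second after the job is handed in, with the robot touching nothing.
It also fails if it takes over 56 s, if anything falls off the work surface, if the arm or the gripper's body presses on something with over 40 N, if the wrist force passes 120 N, or if a joint passes its speed limit or range.

### The arm

A 7-joint arm with a two-finger parallel gripper is mounted at the origin on a cart in front of the work surface, level with it; the furniture and walls round the work are solid. World frame = base frame: x ahead of the robot, y to its left, z up, the work surface at z = 0. Lengths are in m, angles in rad, forces in N, time in s.
With the tool pointing down it reaches from about 0.35 to 0.9 m from the base axis. Payload 8.1 kg.
Tool frame: the origin (TCP) lies on the centre line of the jaws, within the pads' length; the fingertips stand r.nose_length ahead of it and the grasp point (between the pads) lies 11 mm behind it (r.nose_length is the distance from the TCP to the fingertips, in m); z points along the fingers, y is the direction in which the jaws open and shut (so a half turn about z gives the same grasp; the last joint's range is limited). The gripper opens to 92 mm and grips with 3 to 60 N. Pads are 19 mm wide; open, the fingers measure 130 mm over their backs; the gripper's body (75 mm by 190 mm) begins 47 mm behind the grasp point.
Start: joints at [1.003, 0.434, 0.025, 1.573, -0.012, 1.134, -0.075], TCP at [0.28, -0.559, 0.235] pointing down, gripper open.
Joint ranges: [-2.62, 2.62], [-0.44, 2.09], [-1.27, 1.32], [0.08, 2.57], [-1.32, 4.46], [0.12, 2], [-2.74, 2.74]. Speed limits (rad/s): [2.22, 2.22, 3.01, 3.01, 3.14, 3.14, 3.14].

### API

Orientations are given as a rotation vector (axis times angle).
In Python, from bench import r, viewer, ticket gives the robot as it stands.
- The arm moves only by the tool send_rows, never from a script. Its argument "motion" is text: rows parted by semicolons, each of 7 numbers parted by spaces: the shift along the tool's x, y, z in mm, then the turn, a rotation vector about the tool's x, y, z in degrees, then the opening in per cent of the stroke, from 0 (shut) to 100 (fully open). A call has exactly 5 rows; each row is the pose to reach, as a shift and turn from the pose commanded when the call began, along the tool's axes at that moment; what a row does not reach only later rows make up. A row lasts 1/8 s, in which the tool goes at most 62.5 mm and 10.7 degrees, less where a joint would pass 70% of its speed; a pose out of reach is approached as far as the arm can. A call with a gripper value outside its range is refused whole. The fingers move at their own pace and stop on an object; "grip_force" is the grip in N (left out, the last holds). Time passes only in rows, so rows that repeat a pose let the fingers close, or fill a call up. It gives the time, the measured TCP pose, the force and the opening at its end, in the units of the state.
- r.observe(): the state, without advancing time (a new reading comes with each control period).
- viewer.snapshot(name): name is "scene" or "top" or "wrist"; returns a dict with "pixels" (480x640x3 uint8, red, green, blue), "z_map" (480x640 float32, m along the optical axis (not along the pixel's ray), 0 where there is no reading), "fx", "fy", "cx", "cy" (pixels), "dist_coeffs" ([k1, k2, p1, p2, k3] as OpenCV has them; the pictures are not rectified), "cam_to_world" (4x4, takes a point from camera to world coordinates); the wrist camera has in their place "hand_eye" (4x4, takes a point from camera to tool coordinates, whose origin is the TCP and whose axes are the flange's). Camera axes: x right, y down, z forward; pixel columns grow to the right and rows downward; lengths in m; the calibration is good to about 2 mm. A picture is of the moment at which its call begins: read the wrist's pose just before it.
- ticket.hand_in(): hands the job in, once; it reports no verdict.
The state is a dict: "t": time; "qpos": joint angles; "dq": joint speeds; "tau": joint torques, N m; "ee_pos": TCP position; "tcp_rot": TCP orientation; "wrist_force": force on the tool from outside, world axes, zero at the start; "ft_torque": the same for the moment, N m; "grip_width": opening from 0.0 (shut) to 1.0 (fully open).
Only numpy, scipy, OpenCV 4.12 (cv2) and the standard library are available. Lean on these libraries where they do the work, as an engineer would, in place of code of your own. Each camera call takes 0.05 s, during which the arm holds its last target. There are 200 camera calls.

## Working session

There is one attempt and no reset: what is moved stays moved. The work goes in short steps, Python scripts to look and compute and a tool call to move; the robot and the scene stay as the last step left them, time stands still between calls to the robot, and variables do not carry over. Pictures are saved under pics/ and viewed, about 8 in all and at most 12, crops included, and the job is handed in when it is done.

Besides the shell and the picture viewer there is one more tool, called after ">>>" as name(argument=value, ...), one argument or row to a line, values as JSON. send_rows: Moves the arm, as the interface text tells. Its arguments: {"type":"object","properties":{"motion":{"type":"string"},"grip_force":{"type":"number"}},"required":["motion"]}

```bash
mkdir -p pics; cat > h.py <<'E'
import numpy as np, cv2
from bench import r, viewer, ticket
from scipy.spatial.transform import Rotation as R
def snap(n):
    o=r.observe(); s=viewer.snapshot(n)
    if 'cam_to_world' in s: T=np.array(s['cam_to_world'])
    else:
        W=np.eye(4); W[:3,:3]=R.from_rotvec(o['tcp_rot']).as_matrix(); W[:3,3]=o['ee_pos']; T=W@np.array(s['hand_eye'])
    s['T']=T; s['K']=np.array([[s['fx'],0,s['cx']],[0,s['fy'],s['cy']],[0,0,1.]]); s['D']=np.array(s['dist_coeffs'],float)
    return s
def onplane(s,uv,z):
    p=cv2.undistortPoints(np.array(uv,float).reshape(-1,1,2),s['K'],s['D'])[:,0]
    d=np.c_[p,np.ones(len(p))]@s['T'][:3,:3].T; c=s['T'][:3,3]
    return c+d*((z-c[2])/d[:,2])[:,None]
def save(s,f): cv2.imwrite('pics/'+f,cv2.cvtColor(s['pixels'],cv2.COLOR_RGB2BGR))
E
python3 - <<'E'
from h import *
import pickle
o=r.observe(); print(o, r.nose_length)
for n in('top','scene'):
    s=snap(n); save(s,n+'0.png'); pickle.dump(s,open(n+'.pkl','wb')); print(n,s['T'].round(3).tolist(),s['fx'])
E
```

```text
{'t': 0.0, 'qpos': array([ 1.00338647,  0.43518177,  0.02500696,  1.57410255, -0.01162397,
        1.13401766, -0.07510389]), 'dq': array([-8.15888141e-04,  2.26452124e-04,  1.80014615e-03,  3.31837045e-04,
       -9.24194702e-05, -1.00508650e-03,  6.02407750e-04]), 'tau': array([ 3.43617212e-04, -6.67854095e+01,  9.84562151e-01, -3.14461398e+01,
       -6.07211539e-02,  4.26500116e-02,  1.62053266e-04]), 'ee_pos': array([ 0.27986871, -0.55826835,  0.23396886]), 'tcp_rot': array([-3.05572780e+00, -7.23049313e-01,  7.67633640e-04]), 'wrist_force': array([0.65210545, 0.92652802, 0.54114162]), 'ft_torque': array([-0.01099359,  0.06555175, -0.03179722]), 'grip_width': 1.0035217908846943} 0.008
top [[0.107, -0.974, 0.201, 0.287], [-0.994, -0.106, 0.018, 0.001], [0.004, -0.201, -0.98, 1.297], [0.0, 0.0, 0.0, 1.0]] 516.6549213825025
scene [[-0.682, -0.324, 0.656, -0.185], [-0.731, 0.335, -0.595, 0.653], [-0.027, -0.885, -0.465, 0.593], [0.0, 0.0, 0.0, 1.0]] 455.3978557579928
```

View pics/top0.png

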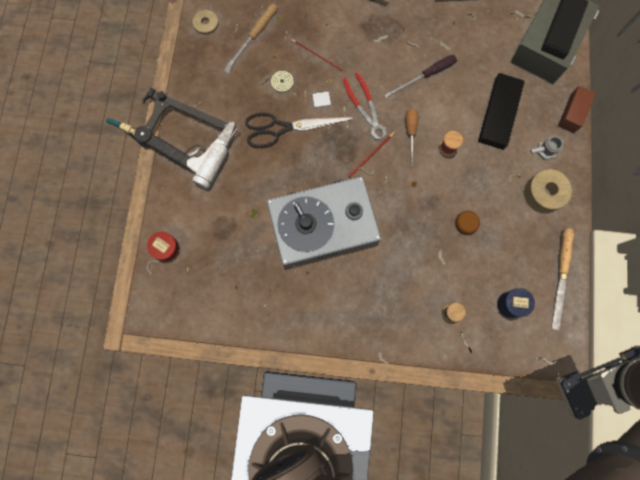

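View pics/scene0.png

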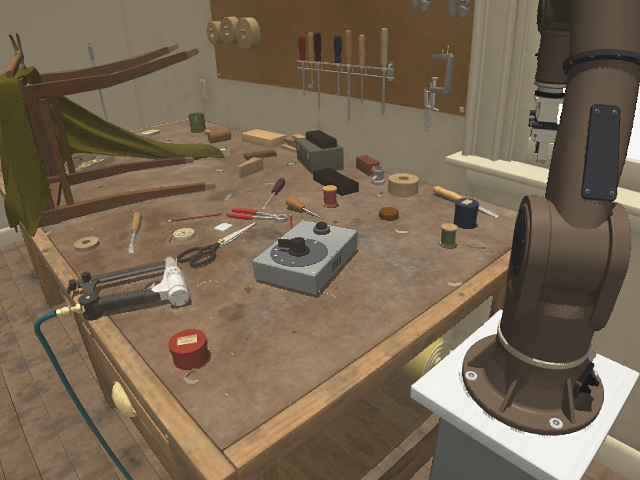

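The top view shows the controller at about (325,222), with the dial at (305,223), the button at (354,211) and the lever towards (297,206). Next I'll measure these and view an enlarged crop.

```bash
python3 - <<'E'
from h import *
import pickle
s=pickle.load(open('top.pkl','rb')); im=s['pixels']
c=im[170:275,255:395]; cv2.imwrite('pics/c1.png',cv2.cvtColor(cv2.resize(c,None,fx=5.5,fy=5.5,interpolation=cv2.INTER_CUBIC),cv2.COLOR_RGB2BGR))
hsv=cv2.cvtColor(im,cv2.COLOR_RGB2HSV)
m=((hsv[...,2]>125)&(hsv[...,1]<45)).astype(np.uint8); m[:165]=0;m[275:]=0;m[:,:260]=0;m[:,390:]=0
cs,_=cv2.findContours(cv2.morphologyEx(m,cv2.MORPH_OPEN,np.ones((3,3))),cv2.RETR_EXTERNAL,cv2.CHAIN_APPROX_NONE)
k=max(cs,key=cv2.contourArea)[:,0]
P=onplane(s,k,.06); rect=cv2.minAreaRect((P[:,:2]*1000).astype(np.float32)); print(rect,cv2.boxPoints(rect))
# dark blobs inside
g=((hsv[...,2]<60)).astype(np.uint8)[170:275,255:395]
n,l,st,ce=cv2.connectedComponentsWithStats(g)
for i in range(1,n):
    if st[i,4]>20: print(st[i],ce[i]+[255,170],onplane(s,[ce[i]+[255,170]],.083))
d=((hsv[...,2]<115)).astype(np.uint8)[170:275,255:395]
hull=cv2.fillPoly(np.zeros_like(g),[k-[255,170]],1); d&=cv2.erode(hull,np.ones((5,5)))
cs,_=cv2.findContours(d,cv2.RETR_EXTERNAL,cv2.CHAIN_APPROX_NONE)
for q in cs:
    if cv2.contourArea(q)>50: 
        p=onplane(s,q[:,0]+[255,170],.062)*1000; print('dark',cv2.minEnclosingCircle(p[:,:2].astype(np.float32)),p[:,:2].mean(0))
E
```

```text
((592.60986328125, 9.480148315429688), (167.9353790283203, 249.972900390625), 20.824522018432617) [[ 469.69394   96.45058]
 [ 558.56104 -137.19249]
 [ 715.52576  -77.49028]
 [ 626.6587   156.15279]]
[44 51 14  9 54] [306.07407407 226.11111111] [[0.56488349 0.04840228 0.083     ]]
[ 40  75  74  20 116] [328.77586207 255.14655172] [[ 0.50014687 -0.01324079  0.083     ]]
dark ((619.9939575195312, -63.36643981933594), 21.406932830810547) [619.84979876 -63.50522825]
dark ((582.8212890625, 52.146728515625), 64.52194213867188) [597.1785812   56.66725533]
```

View pics/c1.png

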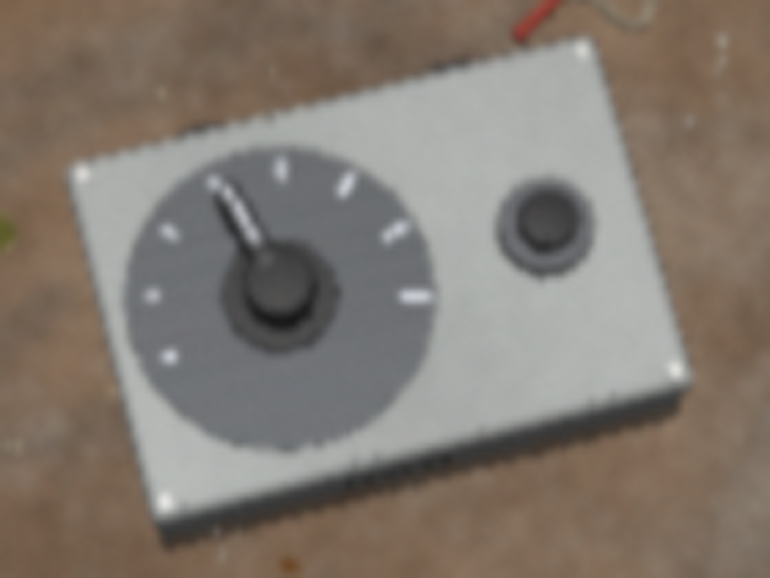

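The lever points at the fourth mark, seen at crop (215,185), counting from the shortest at crop (168,357). So it needs two clicks clockwise. The controller is at about (592.6, 9.5) mm, yaw 20.8°. That puts the axis at about (576.6, 51.6) and the button at about (620, -63). The tool's x axis is at 26.7°, which already suits the first push. I'm setting out with the jaws shut.

>>> send_rows(
  motion="39 -31 0 0 0 0 0; 78 -62 0 0 0 0 0; 118 -93 0 0 0 0 0; 157 -124 0 0 0 0 0; 196 -155 0 0 0 0 0",
  grip_force=10,
)

```text
t: 0.72
ee_pos: [0.3862, -0.3307, 0.2345]
tcp_rot: [-3.057, -0.723, 0.0]
wrist_force: [0.3, -0.2, 0.3]
grip_width: 0.506
```

>>> send_rows(
  motion="39 -31 0 0 0 0 0; 78 -62 0 0 0 0 0; 118 -93 0 0 0 0 0; 157 -124 0 0 0 0 0; 196 -155 0 0 0 0 0",
)

```text
t: 1.35
ee_pos: [0.4919, -0.1044, 0.2346]
tcp_rot: [3.057, 0.723, -0.001]
wrist_force: [-0.1, -0.4, 0.1]
grip_width: 0.012
```

>>> send_rows(
  motion="39 -31 0 0 0 0 0; 78 -62 0 0 0 0 0; 118 -93 0 0 0 0 0; 157 -124 0 0 0 0 0; 185 -146 0 0 0 0 0",
)

```text
t: 1.98
ee_pos: [0.5918, 0.11, 0.2343]
tcp_rot: [-3.056, -0.726, 0.001]
wrist_force: [-0.0, -0.5, 0.6]
grip_width: 0.006
```

```bash
python3 - <<'E'
from h import *
o=r.observe(); print(o['t'],o['ee_pos'],R.from_rotvec(o['tcp_rot']).as_matrix().round(4).tolist(),o['wrist_force'],o['grip_width'],o['qpos'].round(2))
s=snap('wrist'); save(s,'w1.png'); import pickle; pickle.dump(s,open('w1.pkl','wb')); print(s['T'].round(3).tolist())
print(np.array(s['hand_eye']).round(3).tolist())
E
```

```text
1.975 [0.59183848 0.10999581 0.23426343] [[0.8932, 0.4497, -0.0007], [0.4497, -0.8932, 0.0005], [-0.0004, -0.0007, -1.0]] [-0.043884   -0.50704863  0.58587556] 0.006408821004930462 [-0.07  0.42 -0.29  1.61  0.13  1.13 -1.49]
[[0.45, -0.865, -0.223, 0.651], [-0.893, -0.436, -0.111, 0.141], [-0.001, 0.249, -0.968, 0.384], [0.0, 0.0, 0.0, 1.0]]
[[-0.0, -0.969, -0.249, 0.067], [1.0, 0.0, -0.0, -0.001], [0.0, -0.249, 0.969, -0.15], [0.0, 0.0, 0.0, 1.0]]
```

View pics/w1.png

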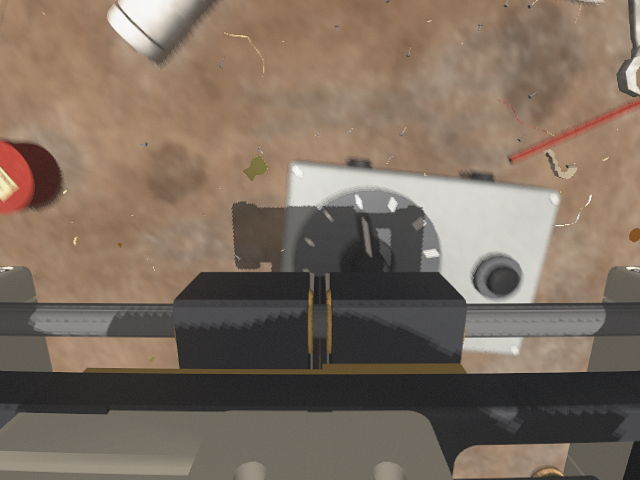

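The wrist view shows the dial centred near (365,240) with the lever line at (366,235), the button at (500,278), and the shut fingers over the bottom from x=175 to 465. Now I'll get the finger extents from the depth map and refine the axis and button.

```bash
python3 - <<'E'
from h import *
import pickle
s=pickle.load(open('w1.pkl','rb')); im=s['pixels']; z=s['z_map']; H=np.array(s['hand_eye'])
yy,xx=np.mgrid[270:372:6,170:470:1]
uv=np.c_[xx.ravel(),yy.ravel()]; p=cv2.undistortPoints(uv.astype(float)[:,None],s['K'],s['D'])[:,0]
d=z[uv[:,1],uv[:,0]]; c=np.c_[p,np.ones(len(p))]*d[:,None]; t=(c@H[:3,:3].T+H[:3,3])*1000
t[d==0]=np.nan
for row in range(270,372,6):
    k=(uv[:,1]==row)&(d>0)&(t[:,2]<20)
    if k.sum(): print(row,'x',np.median(t[k,0]).round(1),'y',t[k,1].min().round(1),t[k,1].max().round(1),'z',t[k,2].min().round(1),np.median(t[k,2]).round(1),t[k,2].max().round(1))
# button: dark blob; marks
hsv=cv2.cvtColor(im,cv2.COLOR_RGB2HSV)
m=((hsv[...,2]<75)).astype(np.uint8); m[:,:460]=0; m[:240]=0;m[320:]=0;m[:,540:]=0
n,l,st,ce=cv2.connectedComponentsWithStats(m)
for i in range(1,n):
    if st[i,4]>100: print(st[i],ce[i],onplane(s,[ce[i]],.083))
w=((hsv[...,2]>190)&(hsv[...,1]<40)).astype(np.uint8); dm=np.zeros_like(w); cv2.circle(dm,(368,255),72,1,-1); w&=dm; w[272:]=0
n,l,st,ce=cv2.connectedComponentsWithStats(w)
for i in range(1,n):
    if st[i,4]>8: print('w',st[i],ce[i],onplane(s,[ce[i]],.062 if 1 else 0)*1000)
E
```

```text
276 x 36.7 y -31.8 29.1 z -67.5 -65.8 9.0
282 x 36.7 y -31.5 28.9 z -71.3 -70.0 1.1
288 x 36.7 y -31.6 29.2 z -75.2 -73.8 -6.0
294 x 36.7 y -31.9 29.0 z -78.6 -77.3 -12.3
300 x 36.6 y -31.2 29.5 z -81.9 -80.3 -18.1
306 x 35.7 y -35.9 33.6 z -82.9 -81.2 -71.3
312 x 34.5 y -35.6 33.2 z -83.4 -81.5 -72.7
318 x 33.1 y -35.9 33.5 z -83.3 -81.5 -73.6
324 x 31.7 y -35.5 32.8 z -83.1 -81.4 -74.2
330 x 30.3 y -35.4 33.1 z -83.3 -81.4 -74.6
336 x 29.0 y -35.8 33.7 z -83.2 -81.5 -73.5
342 x 27.5 y -33.5 30.5 z -83.1 -81.4 -37.6
348 x 26.2 y -31.5 29.5 z -83.0 -81.5 -37.3
354 x 24.7 y -31.7 29.2 z -83.0 -81.5 -36.9
360 x 23.2 y -31.7 29.4 z -83.2 -81.4 -37.0
366 x 22.1 y -31.5 29.3 z -84.0 -82.0 -37.2
[486 266  33  29 690] [502.08550725 280.43333333] [[ 0.62315687 -0.05513789  0.083     ]]
[460 295  80  12 201] [491.82089552 303.76616915] [[ 0.60015411 -0.05943644  0.083     ]]
w [318 183 103  24 289] [367.80622837 190.13148789] [[638.48210665  86.85442168  62.        ]]
w [355 195   8  14  67] [358.52238806 201.44776119] [[625.85738416  89.44319875  62.        ]]
w [388 197  10  15  90] [392.1        204.08888889] [[637.35287088  61.39611643  62.        ]]
w [423 209   7   9   9] [425.88888889 213.        ] [[644.11272477  30.05934155  62.        ]]
w [424 249  15   9  98] [430.96938776 253.10204082] [[613.77332498   6.37151704  62.        ]]
```

Both views agree to about 4 mm, and splitting the difference puts the axis at about (578, 53.5). The tool stands 38 mm out along the radius and 44 mm behind the lever line. I'm descending beside the lever.

>>> send_rows(
  motion="0 0 35 0 0 0 0; 0 0 70 0 0 0 0; 0 0 105 0 0 0 0; 0 0 135 0 0 0 0; 0 0 147 0 0 0 0",
)

```text
t: 2.65
ee_pos: [0.5903, 0.1069, 0.0858]
tcp_rot: [3.057, 0.723, -0.005]
wrist_force: [0.0, -0.1, 0.2]
grip_width: 0.006
```

>>> send_rows(
  motion="0 2 0 0 0 0 0; 0 4 0 0 0 0 0; 0 6 0 0 0 0 0; 0 8 0 0 0 0 0; 0 10 0 0 0 0 0",
)

```text
t: 3.28
ee_pos: [0.5963, 0.0984, 0.0881]
tcp_rot: [3.057, 0.723, 0.001]
wrist_force: [1.2, 0.7, -0.4]
grip_width: 0.01
```

>>> send_rows(
  motion="0 1 0 0 0 0 0; 0 2 0 0 0 0 0; 0 3 0 0 0 0 0; 0 4 0 0 0 0 0; 0 5 0 0 0 0 0",
)

```text
t: 3.9
ee_pos: [0.5982, 0.0945, 0.0877]
tcp_rot: [-3.057, -0.724, 0.0]
wrist_force: [-1.2, 1.2, -0.6]
grip_width: 0.008
```

Contact: about 1.6 N against the push. Continuing gently.

>>> send_rows(
  motion="0 1 0 0 0 0 0; 0 2 0 0 0 0 0; 0 3 0 0 0 0 0; 0 4 0 0 0 0 0; 0 5 0 0 0 0 0",
)

```text
t: 4.53
ee_pos: [0.6007, 0.0894, 0.0878]
tcp_rot: [3.057, 0.723, 0.0]
wrist_force: [-0.3, 2.7, -0.0]
grip_width: 0.006
```

```bash
python3 - <<'E'
from h import *
s=snap('top'); c=s['pixels'][170:275,255:395]
cv2.imwrite('pics/c2.png',cv2.cvtColor(cv2.resize(c,None,fx=4,fy=4,interpolation=cv2.INTER_CUBIC),cv2.COLOR_RGB2BGR))
s=snap('wrist'); save(s,'w2.png')
E
```

```text
(no output)
```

View pics/w2.png

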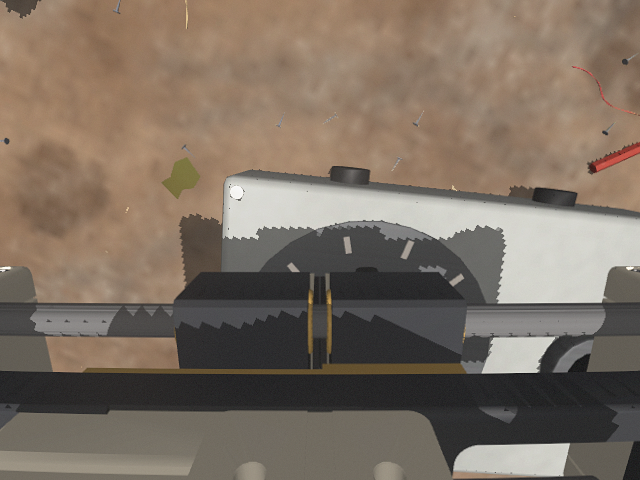

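The wrist view shows the lever tip at about (367,270), between mark 4 (347,245) and mark 5 (407,249), so it's partway round. The resistance is about 2.6 N. Continuing.

>>> send_rows(
  motion="0 1 0 0 0 0 0; 0 2 0 0 0 0 0; 0 3 0 0 0 0 0; 0 4 0 0 0 0 0; 0 4 0 0 0 0 0",
)

```text
t: 5.25
ee_pos: [0.6023, 0.0855, 0.0876]
tcp_rot: [3.057, 0.723, -0.0]
wrist_force: [0.3, -0.3, -0.5]
grip_width: 0.002
```

The force dropped to zero, so it has clicked over. I'll back off, turn the tool 30° and set up for the next push.

>>> send_rows(
  motion="0 -12 0 0 0 0 0; 10 -12 0 0 0 9 0; 20 -12 0 0 0 18 0; 20 -6 0 0 0 27 0; 20 -4 0 0 0 30 0",
)

```text
t: 5.88
ee_pos: [0.618, 0.0991, 0.0876]
tcp_rot: [3.14, -0.097, -0.001]
wrist_force: [-0.6, -0.2, 0.3]
grip_width: 0.006
```

```bash
python3 - <<'E'
from h import *
o=r.observe(); print(o['ee_pos'],o['wrist_force'],o['tcp_rot'])
A=np.array([.5777,.0535]); M=R.from_rotvec(o['tcp_rot']).as_matrix(); print((M[:2,:2].T@(o['ee_pos'][:2]-A))*1000, np.degrees(np.arctan2(M[1,0],M[0,0])))
s=snap('wrist'); save(s,'w3.png')
E
```

```text
[0.61802472 0.09906978 0.08759015] [-0.5580288  -0.20439071  0.26120184] [ 3.13965441e+00 -9.70050056e-02 -6.58006084e-04]
[ 37.43456565 -47.97228204] -3.539381972765202
```

View pics/w3.png

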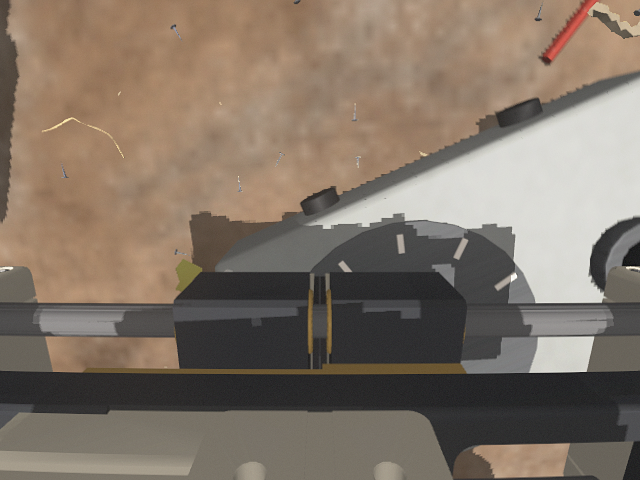

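The view shows marks 5 (400,243) and 6 (461,248), with the lever tip hidden under the gripper. There's no contact. Now for the second click.

>>> send_rows(
  motion="0 4 0 0 0 0 0; 0 8 0 0 0 0 0; 0 12 0 0 0 0 0; 0 15 0 0 0 0 0; 0 17 0 0 0 0 0",
)

```text
t: 6.55
ee_pos: [0.6174, 0.0812, 0.0877]
tcp_rot: [3.14, -0.093, -0.0]
wrist_force: [0.2, -0.3, -0.8]
grip_width: 0.011
```

>>> send_rows(
  motion="0 1 0 0 0 0 0; 0 2 0 0 0 0 0; 0 3 0 0 0 0 0; 0 4 0 0 0 0 0; 0 5 0 0 0 0 0",
)

```text
t: 7.18
ee_pos: [0.6174, 0.0773, 0.0878]
tcp_rot: [-3.139, 0.091, -0.001]
wrist_force: [1.8, 3.4, -0.3]
grip_width: 0.007
```

>>> send_rows(
  motion="0 1 0 0 0 0 0; 0 2 0 0 0 0 0; 0 3 0 0 0 0 0; 0 4 0 0 0 0 0; 0 4 0 0 0 0 0",
)

```text
t: 7.8
ee_pos: [0.6167, 0.0721, 0.0876]
tcp_rot: [3.14, -0.093, -0.001]
wrist_force: [0.7, -0.5, 0.7]
grip_width: 0.007
```

Force rose to 3.8 N and then dropped to zero, so the second click is over. I'll retreat, lift and look.

>>> send_rows(
  motion="0 -12 0 0 0 0 0; 0 -12 -40 0 0 0 0; -30 0 -80 0 0 0 0; -70 20 -120 0 0 0 0; -110 45 -150 0 0 0 0",
)

```text
t: 8.43
ee_pos: [0.5034, 0.0348, 0.2392]
tcp_rot: [-3.14, 0.09, -0.001]
wrist_force: [1.0, -0.6, -0.3]
grip_width: 0.008
```

>>> send_rows(
  motion="0 10 0 0 0 0 0; 0 20 0 0 0 0 0; 0 20 0 0 0 0 0; 0 20 0 0 0 0 0; 0 20 0 0 0 0 0",
)

```text
t: 9.05
ee_pos: [0.5034, 0.0148, 0.2371]
tcp_rot: [-3.14, 0.091, 0.002]
wrist_force: [0.8, -0.0, 0.1]
grip_width: 0.006
```

```bash
python3 - <<'E'
from h import *
import pickle
o=r.observe(); print(o['t'],o['ee_pos'],o['wrist_force'],o['tcp_rot'])
s=snap('wrist'); save(s,'w4.png'); pickle.dump(s,open('w4.pkl','wb'))
E
```

```text
9.05 [0.50338299 0.01481729 0.23710354] [ 0.82201041 -0.02875542  0.1054401 ] [-3.14016183e+00  9.12691012e-02  1.66329569e-03]
```

View pics/w4.png

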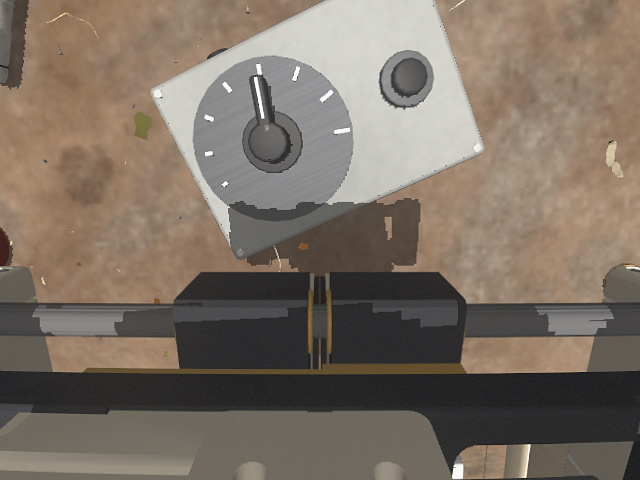

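The lever at (257,80) stands on mark 5 at (259,70); mark 6 is at (295,73). One of the pushes fell short and the lever sprang back. I'll re-measure the axis, button and box from this clear view.

```bash
python3 - <<'E'
from h import *
import pickle
s=pickle.load(open('w4.pkl','rb')); im=s['pixels']; hsv=cv2.cvtColor(im,cv2.COLOR_RGB2HSV)
w=((hsv[...,2]>185)&(hsv[...,1]<40)).astype(np.uint8); dm=np.zeros_like(w); cv2.circle(dm,(273,138),78,1,-1); w&=dm
n,l,st,ce=cv2.connectedComponentsWithStats(w); pts=[]
for i in range(1,n):
    if st[i,4]>8: p=onplane(s,[ce[i]],.062)[0]*1000; print('w',st[i,4],ce[i].round(),p.round(1)); pts.append(p[:2])
pts=np.array(pts)
# assign ideal marks by rigid fit
ideal=[]
for k in range(8):
    a=np.radians(105-30*k); ideal.append((54+(5+8*k/7)/2)*np.array([np.cos(a),np.sin(a)]))
ideal=np.array(ideal)
x=np.array([577.7,53.5]); yaw=np.radians(20.8)
for it in range(8):
    Rm=np.array([[np.cos(yaw),-np.sin(yaw)],[np.sin(yaw),np.cos(yaw)]]); q=ideal@Rm.T+x
    D=np.linalg.norm(q[:,None]-pts,axis=2); j=D.argmin(1); ok=D.min(1)<8
    a=ideal[ok]; b=pts[j[ok]]; am=a.mean(0); bm=b.mean(0)
    Hh=(a-am).T@(b-bm); yaw=np.arctan2(Hh[0,1]-Hh[1,0],Hh[0,0]+Hh[1,1]); Rm=np.array([[np.cos(yaw),-np.sin(yaw)],[np.sin(yaw),np.cos(yaw)]]); x=bm-Rm@am
print('axis',x,'yaw',np.degrees(yaw),ok, D.min(1).round(1)); print('button pred',x+Rm@[0,-123])
m=((hsv[...,2]<90)).astype(np.uint8); m[:,:390]=0; m[:50]=0;m[105:]=0;m[:,440:]=0
n,l,st,ce=cv2.connectedComponentsWithStats(m)
for i in range(1,n):
    if st[i,4]>100: print(st[i],ce[i],onplane(s,[ce[i]],.083)*1000)
m=((hsv[...,2]<90)).astype(np.uint8); 
tip=onplane(s,[[257,76]],.094)*1000; print('tip',tip,np.degrees(np.arctan2(*(tip[0,:2]-x)[::-1])), np.hypot(*(tip[0,:2]-x)))
E
```

```text
w 51 [259.  69.] [637.2  59.1  62. ]
w 61 [296.  73.] [631.8  28.5  62. ]
w 139 [259.  97.] [615.4  61.2  62. ]
w 51 [227.  87.] [624.8  87.2  62. ]
w 71 [326.  96.] [612.7   4.3  62. ]
w 41 [209. 118.] [601.  105.8  62. ]
w 72 [342. 130.] [583.6  -7.6  62. ]
w 33 [208. 153.] [571.6 109.7  62. ]
w 21 [224. 184.] [544.2  98.9  62. ]
axis [577.65568506  52.93149088] yaw 20.900258906207668 [ True  True  True  True  True  True  True  True] [0.4 0.1 0.3 0.1 1.  0.2 0.2 0.4]
button pred [621.53497821 -61.97546118]
[391  58  37  39 565] [410.77345133  77.58230088] [[619.66022178 -62.2706408   83.        ]]
tip [[625.6004336  56.1606743  94.       ]] 3.853176378008696 48.053371766680165
```

The box hasn't moved and the axis is at (577.7, 52.9). On the second push I stopped just around the halfway point and it sprang back. I'll go again, stopping where the finger face meets the lever standing on mark 6 (tool y about -14).

>>> send_rows(
  motion="37 -30 0 0 0 0 0; 74 -60 0 0 0 0 0; 110 -88 0 0 0 0 0; 110 -88 40 0 0 0 0; 110 -88 80 0 0 0 0",
)

```text
t: 9.72
ee_pos: [0.6188, 0.0966, 0.1564]
tcp_rot: [-3.14, 0.091, -0.001]
wrist_force: [-0.1, -1.0, -0.3]
grip_width: 0.004
```

>>> send_rows(
  motion="0 0 35 0 0 0 0; 0 0 60 0 0 0 0; 0 0 70 0 0 0 0; 0 3 70 0 0 0 0; 0 8 70 0 0 0 0",
)

```text
t: 10.35
ee_pos: [0.6186, 0.0876, 0.0889]
tcp_rot: [-3.14, 0.092, -0.003]
wrist_force: [0.5, -0.7, 0.4]
grip_width: 0.007
```

>>> send_rows(
  motion="0 3 0 0 0 0 0; 0 6 0 0 0 0 0; 0 8 0 0 0 0 0; 0 10 0 0 0 0 0; 0 12 0 0 0 0 0",
)

```text
t: 10.98
ee_pos: [0.6176, 0.0765, 0.088]
tcp_rot: [-3.139, 0.091, -0.002]
wrist_force: [2.0, 3.5, -0.2]
grip_width: 0.006
```

>>> send_rows(
  motion="0 1 0 0 0 0 0; 0 2 0 0 0 0 0; 0 3 0 0 0 0 0; 0 4 0 0 0 0 0; 0 5 0 0 0 0 0",
)

```text
t: 11.6
ee_pos: [0.6168, 0.0705, 0.0877]
tcp_rot: [3.14, -0.093, -0.0]
wrist_force: [1.2, 1.4, -0.4]
grip_width: 0.006
```

```bash
python3 - <<'E'
from h import *
o=r.observe(); print(o['t'],o['ee_pos'],o['wrist_force'])
A=np.array([.5777,.0529]); M=R.from_rotvec(o['tcp_rot']).as_matrix(); print((M[:2,:2].T@(o['ee_pos'][:2]-A))*1000, M[:2,:2].T@o['wrist_force'][:2])
E
```

```text
11.6 [0.61675046 0.07052298 0.0876565 ] [ 1.19537361  1.35646689 -0.35433857]
[ 37.94398512 -19.89376538] [ 1.11335327 -1.42455782]
```

>>> send_rows(
  motion="0 1 0 0 0 0 0; 0 2 0 0 0 0 0; 0 3 0 0 0 0 0; 0 4 0 0 0 0 0; 0 4 0 0 0 0 0",
)

```text
t: 12.22
ee_pos: [0.6163, 0.0662, 0.0876]
tcp_rot: [3.14, -0.093, -0.001]
wrist_force: [0.2, -0.9, -0.5]
grip_width: 0.002
```

```bash
python3 - <<'E'
from h import *
o=r.observe(); print(o['t'],o['ee_pos'])
A=np.array([.5777,.0529]); M=R.from_rotvec(o['tcp_rot']).as_matrix(); print((M[:2,:2].T@(o['ee_pos'][:2]-A))*1000, M[:2,:2].T@o['wrist_force'][:2])
s=snap('wrist'); save(s,'w5.png')
E
```

```text
12.225 [0.61628608 0.0662345  0.08759599]
[ 37.72887818 -15.59569113] [0.25739874 0.91652502]
```

View pics/w5.png

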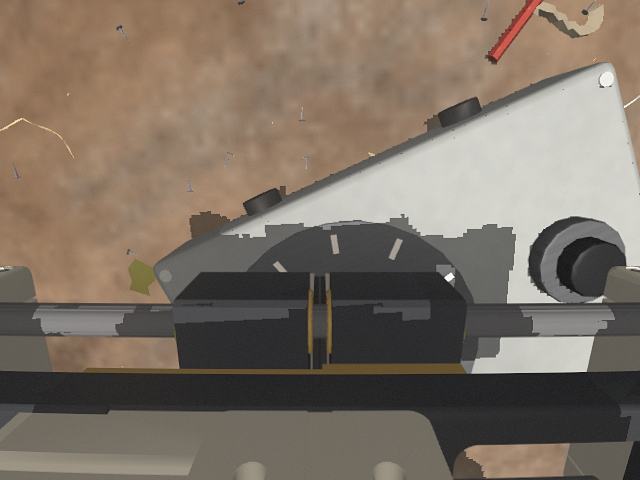

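The lever is hidden under the gripper here, with mark 6 at (395,248). I'll retreat the same way and check from above.

>>> send_rows(
  motion="0 -12 0 0 0 0 0; 0 -12 -40 0 0 0 0; -30 0 -80 0 0 0 0; -70 20 -120 0 0 0 0; -110 51 -150 0 0 0 0",
)

```text
t: 12.9
ee_pos: [0.5031, 0.0236, 0.2394]
tcp_rot: [-3.14, 0.088, -0.003]
wrist_force: [0.4, -1.4, 0.8]
grip_width: 0.005
```

>>> send_rows(
  motion="0 0 0 0 0 0 0; 0 0 0 0 0 0 0; 0 0 0 0 0 0 0; 0 0 0 0 0 0 0; 0 0 0 0 0 0 0",
)

```text
t: 13.52
ee_pos: [0.5038, 0.0226, 0.2371]
tcp_rot: [3.14, -0.092, -0.002]
wrist_force: [0.8, -0.5, -0.9]
grip_width: 0.004
```

```bash
python3 - <<'E'
from h import *
o=r.observe(); print(o['t'],o['ee_pos'],o['wrist_force'],o['tcp_rot'])
s=snap('wrist'); save(s,'w6.png')
E
```

```text
13.525 [0.50381218 0.02255287 0.2371292 ] [ 0.84234084 -0.4558997  -0.90645025] [ 3.14022629e+00 -9.17294485e-02 -1.65690962e-03]
```

View pics/w6.png

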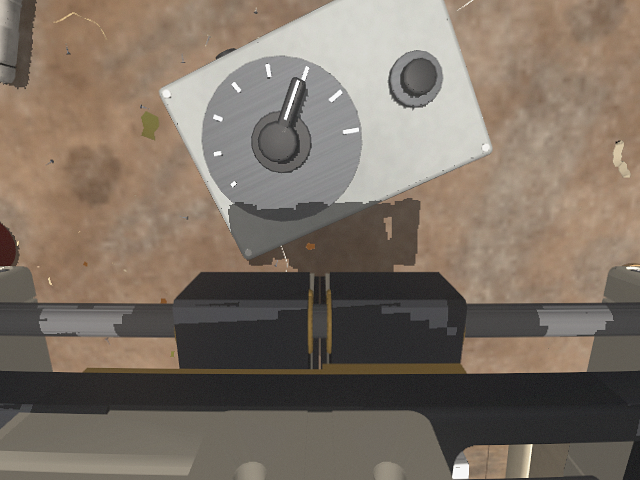

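The lever at (300,80) now stands on mark 6 at (305,72), and the box is in place. Moving on to the start button at (621,-62).

>>> send_rows(
  motion="41 26 0 0 0 0 0; 82 52 0 0 0 0 0; 122 77 0 0 0 0 0; 122 77 40 0 0 0 0; 122 77 80 0 0 0 0",
)

```text
t: 14.2
ee_pos: [0.6216, -0.0623, 0.1565]
tcp_rot: [3.14, -0.094, 0.001]
wrist_force: [-0.3, 1.3, 0.4]
grip_width: 0.002
```

>>> send_rows(
  motion="0 0 25 0 0 0 0; 0 0 40 0 0 0 0; 0 0 50 0 0 0 0; 0 0 54 0 0 0 0; 0 0 54 0 0 0 0",
)

```text
t: 14.82
ee_pos: [0.6213, -0.0618, 0.1042]
tcp_rot: [3.14, -0.093, 0.001]
wrist_force: [0.1, -0.1, -0.7]
grip_width: 0.008
```

>>> send_rows(
  motion="0 0 2 0 0 0 0; 0 0 4 0 0 0 0; 0 0 6 0 0 0 0; 0 0 8 0 0 0 0; 0 0 10 0 0 0 0",
)

```text
t: 15.45
ee_pos: [0.621, -0.0618, 0.0936]
tcp_rot: [3.14, -0.092, -0.0]
wrist_force: [-0.3, -0.5, -0.2]
grip_width: 0.002
```

>>> send_rows(
  motion="0 0 1 0 0 0 0; 0 0 2 0 0 0 0; 0 0 3 0 0 0 0; 0 0 4 0 0 0 0; 0 0 5 0 0 0 0",
)

```text
t: 16.08
ee_pos: [0.621, -0.0618, 0.0888]
tcp_rot: [3.14, -0.093, 0.0]
wrist_force: [-0.5, 0.2, 1.8]
grip_width: 0.009
```

>>> send_rows(
  motion="0 0 1 0 0 0 0; 0 0 2 0 0 0 0; 0 0 3 0 0 0 0; 0 0 4 0 0 0 0; 0 0 4 0 0 0 0",
)

```text
t: 16.7
ee_pos: [0.621, -0.0619, 0.0847]
tcp_rot: [3.14, -0.093, 0.0]
wrist_force: [-1.0, 0.6, 2.9]
grip_width: 0.005
```

>>> send_rows(
  motion="0 0 1 0 0 0 0; 0 0 1.5 0 0 0 0; 0 0 2 0 0 0 0; 0 0 2 0 0 0 0; 0 0 2 0 0 0 0",
)

```text
t: 17.32
ee_pos: [0.6211, -0.0619, 0.0841]
tcp_rot: [3.14, -0.093, 0.001]
wrist_force: [-5.5, 0.4, 16.3]
grip_width: 0.008
```

It hit a hard stop at 16 N with the fingertip at z = 0.076, which is the button's full 7 mm travel. Releasing straight up and going back to the viewing pose.

>>> send_rows(
  motion="0 0 -10 0 0 0 0; 0 0 -30 0 0 0 0; 0 0 -70 0 0 0 0; 0 0 -110 0 0 0 0; 0 0 -153 0 0 0 0",
)

```text
t: 17.95
ee_pos: [0.6206, -0.0618, 0.2366]
tcp_rot: [3.14, -0.092, -0.001]
wrist_force: [0.6, -0.6, -0.7]
grip_width: 0.007
```

>>> send_rows(
  motion="-41 -26 0 0 0 0 0; -82 -52 0 0 0 0 0; -122 -77 0 0 0 0 0; -122 -77 0 0 0 0 0; -122 -77 0 0 0 0 0",
)

```text
t: 18.58
ee_pos: [0.5042, 0.0219, 0.236]
tcp_rot: [3.14, -0.093, 0.001]
wrist_force: [-0.1, -0.8, -1.1]
grip_width: 0.005
```

```bash
python3 - <<'E'
from h import *
o=r.observe(); print(o['t'],o['ee_pos'],o['wrist_force'])
s=snap('wrist'); save(s,'w7.png')
a=cv2.imread('pics/w6.png').astype(int); b=cv2.imread('pics/w7.png').astype(int); print(np.abs(a-b)[:200].mean())
z=s['z_map']; p=cv2.undistortPoints(np.array([[[421.,77.]]]),s['K'],s['D'])[0,0]
print('button top z',(s['T']@np.r_[np.r_[p,1]*z[77,421],1])[:3])
E
```

```text
18.575 [0.50419902 0.02187412 0.23595234] [-0.05769926 -0.78212159 -1.12615068]
2.939640625
button top z [ 0.62061527 -0.06323925  0.08270578]
```

View pics/w7.png

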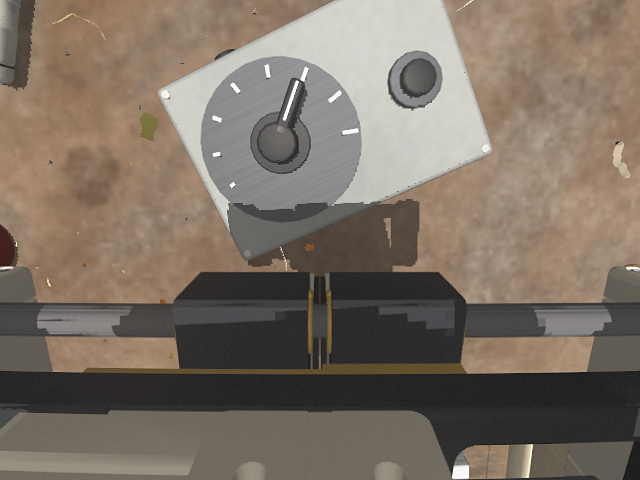

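The lever at (300,80) is still on mark 6 at (305,72). The button at (418,77) is back up (top at z = 0.083), and the box hasn't moved.

```bash
python3 -c "
from h import *
print(ticket.hand_in())"
```

```text
the job is handed in; nothing more can be done
None
```

The selector now stands on the sixth mark, and the start button was pressed right down and let go after that. The job is handed in at about 19 s.

- **Selector:** it started on mark 4. I pushed it with the shut fingertips at up to about 4 N. The first push took it to mark 5. The second stopped near half way, and the lever sprang back to mark 5. I saw this in a check picture and pushed again a little further, which brought it to mark 6 without going past.
- **Button:** I pressed it only after a picture showed the lever on mark 6. It met a hard stop at 16 N, with the fingertip at z = 0.076 m, which is the full 7 mm of travel.
- **Last checks:** the final picture shows the lever on mark 6 and the controller where it was. Depth puts the button top back at 0.083 m, and the gripper is clear above.
- **Disagreements:** early on, the top and wrist cameras differed by about 4 mm on the axis position. A closer view settled it. I did not check the bystanders separately, but the arm's path stayed clear of them.

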